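# Rebalance a loaded centrifuge rotor

### The job

The centrifuge's rotor has been loaded out of balance: two slim tubes, two squat jars and two glass vials fill its six cups, but none faces its like. Rearrange them so that every container stands seated in a cup directly across the axle from the other one of its kind; any cups will do so long as all three pairs face each other, and the tray beside the centrifuge has room to park one on the way. Never tip a container over, and finish with all six standing upright in the cups.

Things in the scene. Friction and masses are not known exactly. Their poses are not given: they have to be found in the camera images.
- tube_1_centre (a point): Slim self-standing tube, the tallest kind (two alike): round, 27 mm across, 84 mm tall, white body straight to 58 mm, then a shoulder and a narrow black screw cap 19 mm across from 68 mm up; flat foot, 3 mm chamfer; about 50 g. The point lies on its axis half-way up, 42 mm above its foot; z is up. Grip it by its sides from above, about 40 mm above its foot, clear of the cup round its foot.
- tube_2_centre (a point): Slim self-standing tube, the tallest kind (two alike): round, 27 mm across, 84 mm tall, white body straight to 58 mm, then a shoulder and a narrow black screw cap 19 mm across from 68 mm up; flat foot, 3 mm chamfer; about 50 g. The point lies on its axis half-way up, 42 mm above its foot; z is up. Grip it by its sides from above, about 40 mm above its foot, clear of the cup round its foot.
- jar_1_centre (a point): Squat jar, the widest kind (two alike): round, 34 mm across, 62 mm tall, straight white body, black screw cap from 47 mm up, as wide as the body; flat foot, 3 mm chamfer; about 55 g. The point lies on its axis half-way up, 31 mm above its foot; z is up. Grip it by its sides from above, about 40 mm above its foot, clear of the cup round its foot.
- jar_2_centre (a point): Squat jar, the widest kind (two alike): round, 34 mm across, 62 mm tall, straight white body, black screw cap from 47 mm up, as wide as the body; flat foot, 3 mm chamfer; about 55 g. The point lies on its axis half-way up, 31 mm above its foot; z is up. Grip it by its sides from above, about 40 mm above its foot, clear of the cup round its foot.
- vial_a_centre (a point): Glass vial, the shortest kind (two alike): round, 27 mm across, 59 mm tall, clear straight body, black screw cap from about 44 mm up; flat foot; about 25 g. The point lies on its axis half-way up, 29.5 mm above its foot; z is up. Grip it by its sides from above, about 40 mm above its foot, clear of the cup round its foot.
- vial_b_centre (a point): Glass vial, the shortest kind (two alike): round, 27 mm across, 59 mm tall, clear straight body, black screw cap from about 44 mm up; flat foot; about 25 g. The point lies on its axis half-way up, 29.5 mm above its foot; z is up. Grip it by its sides from above, about 40 mm above its foot, clear of the cup round its foot.
- rotor_axle (a point): Rotor of the centrifuge: six equal upright cups in a ring, locked. The point lies on the axle, level with the cups' inner floors, 115 mm above the bench; z up, x points at the centre of one cup. Cup centres are 80 mm from the axle, at 0, 60, 120, 180, 240, 300 degrees from x. A cup has a flat floor, 39 mm across inside, and is 18 mm deep, its mouth flared to 48 mm. The axle nut is 19 mm above the point.
- centrifuge: White bench centrifuge, fixed, 285 mm deep by 270 mm wide, its top 125 mm above the bench (steel bowl rim 130 mm), its lid standing open at the far side to 0.4 m above the bench. Origin: on the bench under the axle; x points from its front to its lid, z up. The rotor sits in its round bowl; the rotor's cup mouths (133 mm above the bench) stand just above the rim.
- tray_free (a point): Shallow white tray at the right of the centrifuge, fixed, 140 mm (its x) by 160 mm (its y), rim 12 mm high. The point lies on its floor, 3 mm above the bench, in the middle of its free part, 20 mm from the tray's centre along its y; z up. Tweezers lie along the tray's -y edge, 78 mm from the point. A container can be parked standing at the point.
Things that resemble listed ones, but are neither listed nor needed, are in the scene too. What is shaped like the part that bears tube_2_centre but yellow is not meant. Leave any orange look-alike of the part that bears vial_b_centre alone.

How it is judged:
At the end, for the whole second after the job is handed in: All six containers stand upright (within 0.1 rad) and at rest on the floors of the rotor's cups (height within 4 mm, 72 to 88 mm from the axle), and the two of each kind are in opposite cups (their centres more than 148.5 mm apart; opposite cups are 160 mm apart, the next-farthest cups 139 mm) (horizontal distance between tube_1_centre and tube_2_centre above 0.1485 m and z of tube_1_centre in the frame of rotor_axle between 0.038 and 0.046 m and horizontal distance between tube_1_centre and rotor_axle between 0.072 and 0.088 m and angle between each of tube_1_centre, tube_2_centre, jar_1_centre, jar_2_centre, vial_a_centre, vial_b_centre's own z axis and vertical below 0.1 rad and linear speed of each of tube_1, tube_2, jar_1, jar_2, vial_a, vial_b below 0.02 m/s and z of tube_2_centre in the frame of rotor_axle between 0.038 and 0.046 m and horizontal distance between tube_2_centre and rotor_axle between 0.072 and 0.088 m and horizontal distance between jar_1_centre and jar_2_centre above 0.1485 m and z of jar_1_centre in the frame of rotor_axle between 0.027 and 0.035 m and horizontal distance between jar_1_centre and rotor_axle between 0.072 and 0.088 m and z of jar_2_centre in the frame of rotor_axle between 0.027 and 0.035 m and horizontal distance between jar_2_centre and rotor_axle between 0.072 and 0.088 m and horizontal distance between vial_a_centre and vial_b_centre above 0.1485 m and z of vial_a_centre in the frame of rotor_axle between 0.0255 and 0.0335 m and horizontal distance between vial_a_centre and rotor_axle between 0.072 and 0.088 m and z of vial_b_centre in the frame of rotor_axle between 0.0255 and 0.0335 m and horizontal distance between vial_b_centre and rotor_axle between 0.072 and 0.088 m); the robot touches nothing.
It fails at once if a container is tipped over (leans more than 0.7 rad) (angle between any of tube_1_centre, jar_1_centre, tube_2_centre, vial_a_centre, vial_b_centre, jar_2_centre's own z axis and vertical above 0.7 rad).
It also fails if it takes over 104 s, if anything falls off the work surface, if the arm or the gripper's body presses on something with over 40 N, if the wrist force passes 120 N, or if a joint passes its speed limit or range.

### The arm

A 7-joint arm with a two-finger parallel gripper is mounted at the origin on a cart in front of the work surface, level with it; the furniture and walls round the work are solid. World frame = base frame: x ahead of the robot, y to its left, z up, the work surface at z = 0. Lengths are in m, angles in rad, forces in N, time in s.
With the tool pointing down it reaches from about 0.35 to 0.9 m from the base axis. Payload 8.1 kg.
Tool frame: the origin (TCP) lies midway between the tips of the shut fingers; the grasp point (between the pads) lies 19 mm behind it; z points along the fingers, x is the direction in which the jaws open and shut, and the axes are right-handed (so a half turn about z gives the same grasp; the last joint's range is limited). The gripper opens to 92 mm and grips with 3 to 60 N. Pads are 19 mm wide; open, the fingers measure 130 mm over their backs; the gripper's body (75 mm by 190 mm) begins 47 mm behind the grasp point.
Start: joints at [-1.264, 0.434, 0.025, 1.573, -0.012, 1.134, -0.075], TCP at [0.249, 0.573, 0.227] pointing down, gripper open.
Joint ranges: [-2.62, 2.62], [-0.44, 2.09], [-1.27, 1.32], [0.08, 2.57], [-1.32, 4.46], [0.12, 2], [-2.74, 2.74]. Speed limits (rad/s): [2.22, 2.22, 3.01, 3.01, 3.14, 3.14, 3.14].

### API

Orientations are given as a rotation vector (axis times angle).
In Python, from cell import arm gives the robot as it stands. The module is installed in compiled form; this text tells all that it offers.
- The arm moves only by the tool play_rows, never from a script. Its argument "motion" is a list of rows, each a list of 7 numbers: the gripper's target within -1 to 1 (fully open at 1, half-way at 0, shut at -1), then the shift along the tool's x, y, z in mm, then the turn, a rotation vector about the tool's x, y, z in rad. In form: [[claw, tx, ty, tz, ax, ay, az], ...]. A call has 1 to 10 rows; each row is the pose to reach, as a shift and turn from the pose measured when the call began, along the tool's axes at that moment; what a row does not reach only later rows make up. A row lasts 1/10 s, in which the tool goes at most 50 mm and 8.59 degrees, less where a joint would pass 70% of its speed; a pose out of reach is approached as far as the arm can. A call with a gripper value outside its range is refused whole. The fingers move at their own pace and stop on an object; "force" is the grip in N (left out, the last holds). Time passes only in rows, so rows that repeat a pose let the fingers close. It gives the time, the measured TCP pose, the force and the opening at its end, in the units of the state.
- arm.observe(): the state, without advancing time (a new reading comes with each control period).
- arm.get_image(name): name is "scene" or "top" or "wrist"; returns a dict with "img" (480x640x3 uint8, blue, green, red), "depth" (480x640 float32, m along the optical axis (not along the pixel's ray), 0 where there is no reading), "K" (3x3 intrinsics, pixels), "rvec" (rotation vector, rad) and "tvec" (3), from world to camera coordinates, as OpenCV has them. Camera axes: x right, y down, z forward; pixel columns grow to the right and rows downward; lengths in m; the calibration is good to about 2 mm. A picture is of the moment at which its call begins.
- arm.sign_off(): hands the job in, once; it reports no verdict.
Trained networks look in a picture, given as the dict that the camera call returned (one of the last four; its "shot" number tells which), for a name from the list of things; names that differ only in an ending like _2 or _b are one class to them, and where a whole thing is asked for, a point or a joint stands for the part that bears it (a point fixed in the world has none). Each returns a list of dicts, best first, with "score" (0 to 1); they miss things now and then, are a little off and sometimes report something else, mostly with a low value. They report only what shows in the picture. A call takes as long as a camera call. They do not tell look-alikes from the thing itself.
- arm.look_for(picture, query): "box" ([left, top, width, height] as shares, 0 to 1, of the picture: columns of its width, rows of its height, round what is visible of it).
The state is a dict: "clock": time; "joints": joint angles; "dq": joint speeds; "joint_efforts": joint torques, N m; "position": TCP position; "ee_rot": TCP orientation; "force": force on the tool from outside, world axes, zero at the start; "ft_torque": the same for the moment, N m; "width": opening from 0.0 (shut) to 1.0 (fully open).
Only numpy, scipy, OpenCV 4.12 (cv2) and the standard library are available. Lean on these libraries where they do the work, as an engineer would, in place of code of your own. Each camera call takes 0.05 s, during which the arm holds its last target. There are 200 camera calls.

## Working session

There is one attempt and no reset: what is moved stays moved. The work goes in short steps, Python scripts to look and compute and a tool call to move; the robot and the scene stay as the last step left them, time stands still between calls to the robot, and variables do not carry over. Pictures are saved under pics/ and viewed, on a budget of 14 in all, crops included, one or two more only if the job needs it, and the job is handed in when it is done.

Besides the shell and the picture viewer there is one more tool, called after "Request:" in YAML: its name, and indented under it one key for each argument. play_rows: Moves the arm, as the interface text tells. Its arguments: {"type":"object","properties":{"motion":{"type":"array"},"force":{"type":"number"}},"required":["motion"]}

```bash
mkdir -p pics; cat > h.py <<'E'
import numpy as np,cv2
from cell import arm
def cam(p):
    R=cv2.Rodrigues(np.array(p["rvec"],float))[0]; return R,np.array(p["tvec"],float).ravel(),np.array(p["K"])
def proj(p,X):
    R,t,K=cam(p); c=np.atleast_2d(X)@R.T+t; q=c@K.T; return q[:,:2]/q[:,2:]
def cloud(p):
    R,t,K=cam(p); d=p["depth"]; v,u=np.mgrid[:480,:640]
    c=np.stack([(u-K[0,2])/K[0,0]*d,(v-K[1,2])/K[1,1]*d,d],-1); return (c-t)@R
def onplane(p,u,v,z):
    R,t,K=cam(p); r=R.T@np.linalg.inv(K)@np.array([u,v,1.]); o=-R.T@t; return o+r*(z-o[2])/r[2]
E
python3 - <<'E'
from h import *
s=arm.observe(); print({k:np.round(v,3) for k,v in s.items()})
for n in ("scene","top"):
    p=arm.get_image(n); cv2.imwrite(f"pics/{n}0.png",p["img"])
    R,t,K=cam(p); print(n,-R.T@t,K[0,0])
    for q in ("tube_1_centre","jar_1_centre","vial_a_centre","rotor_axle","centrifuge","tray_free"):
        for d in arm.look_for(p,q): print(q,round(d["score"],2),np.round(np.array(d["box"])*[640,480,640,480]))
E
```

```text
{'clock': np.float64(0.0), 'joints': array([-1.264,  0.435,  0.025,  1.574, -0.012,  1.134, -0.075]), 'dq': array([-0.   , -0.   , -0.001,  0.001, -0.001,  0.001, -0.   ]), 'joint_efforts': array([-1.0000e-03, -6.6787e+01,  9.8400e-01, -3.1443e+01, -6.1000e-02,
        4.4000e-02,  0.0000e+00]), 'position': array([0.249, 0.573, 0.226]), 'ee_rot': array([ 2.626e+00,  1.722e+00, -2.000e-03]), 'force': array([ 0.1  , -0.304, -0.186]), 'ft_torque': array([-0.008, -0.009,  0.041]), 'width': np.float64(1.0)}
scene [ 0.01513035 -0.46460965  0.65996256] 447.2484788607914
tube_1_centre 0.98 [293. 163.  13.  35.]
jar_1_centre 0.81 [253. 174.  18.  31.]
jar_1_centre 0.25 [238. 186. 104.  67.]
vial_a_centre 0.68 [313. 211.  12.  32.]
rotor_axle 0.95 [234. 187. 106.  64.]
rotor_axle 0.16 [254. 176.  17.  30.]
centrifuge 0.82 [191.  36. 216. 293.]
tray_free 0.75 [363. 306. 125. 109.]
top [ 0.31004538 -0.07262518  1.06988833] 554.3034966598682
tube_1_centre 0.55 [266. 170.  19.  30.]
tube_1_centre 0.34 [330. 222.  17.  22.]
jar_1_centre 0.74 [233. 205.  23.  29.]
vial_a_centre 0.71 [331. 224.  17.  23.]
rotor_axle 0.89 [234. 174. 117. 114.]
centrifuge 0.78 [174.  42. 207. 274.]
tray_free 0.72 [414. 227.  99.  93.]
```

View pics/scene0.png

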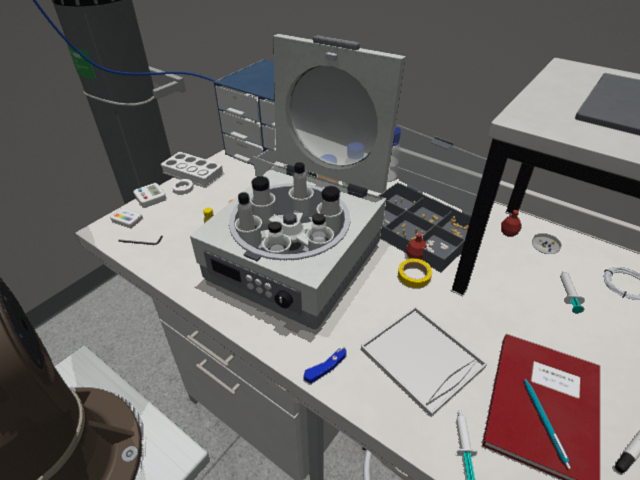

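View pics/top0.png

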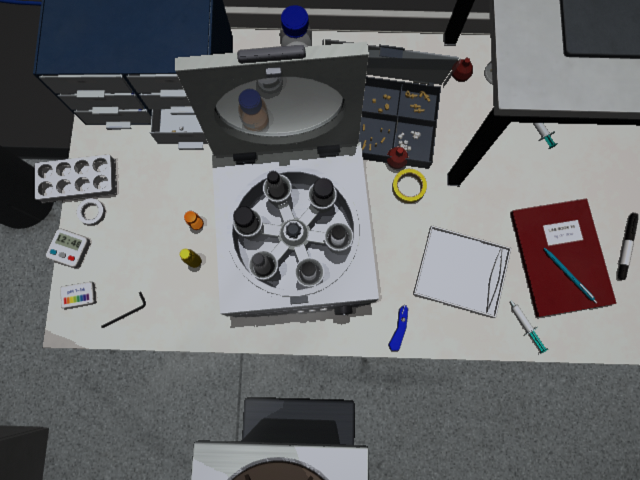

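The scene and top views agree. Clockwise in the top view the cups hold: tube A (277,185), jar B (322,193), vial C (338,235), vial D (310,270), tube E (264,264) and jar F (246,222). A 3-cycle fixes it: D→tray, E→D, F→E, tray→F. The yellow and orange look-alikes are on the bench at left.

```bash
cat >> h.py <<'E'
def caps(p,c=None,lo=.16,hi=.215,rad=.12):
    P=cloud(p); m=(P[...,2]>lo)&(P[...,2]<hi)&(p["depth"]>0)
    if c is not None: m&=np.hypot(P[...,0]-c[0],P[...,1]-c[1])<rad
    n,l=cv2.connectedComponents(m.astype(np.uint8)); out=[]
    for i in range(1,n):
        q=P[l==i]
        if len(q)<25: continue
        zt=np.percentile(q[:,2],90); k=q[q[:,2]>zt-.006]
        (x,y),r=cv2.minEnclosingCircle(k[:,:2].astype(np.float32)); out.append((x,y,r,zt,len(q)))
    return out
def rotor(p,x0,y0):
    from scipy.optimize import differential_evolution as DE
    P=cloud(p); m=(p["depth"]>0)&(abs(P[...,2]-.132)<.003)&(np.hypot(P[...,0]-x0,P[...,1]-y0)<.107)
    q=P[m][:,:2]
    def f(v):
        a=v[2]+np.arange(6)*np.pi/3; c=np.stack([v[0]+.08*np.cos(a),v[1]+.08*np.sin(a)],1)
        d=np.linalg.norm(q[:,None]-c,axis=2).min(1); return np.minimum(abs(d-.0245),.008).mean()
    r=DE(f,[(x0-.03,x0+.03),(y0-.03,y0+.03),(-np.pi/6,np.pi/6)],seed=1); return r.x,r.fun,len(q)
E
python3 - <<'E'
from h import *
p=arm.get_image("top")
c0=onplane(p,293,231,.13); print("axle guess",c0)
print(rotor(p,c0[0],c0[1]))
for o in caps(p,c0): print(np.round(o,4), np.round(proj(p,[o[0],o[1],o[3]])))
P=cloud(p)
# tray rim corners in px
for u,v in((429,228),(509,244),(497,316),(415,296)): print(onplane(p,u,v,.012)[:2])
E
```

```text
axle guess [ 0.51930419 -0.01655627  0.13      ]
(array([ 0.52224026, -0.01588152,  0.39294446]), np.float64(0.0038775056178027034), 1579)
[5.963e-01 1.640e-02 1.000e-02 2.009e-01 2.520e+02] [[273. 175.]]
[ 5.859e-01 -6.670e-02  1.750e-02  1.798e-01  3.620e+02] [[323. 187.]]
[5.325e-01 6.460e-02 1.770e-02 1.797e-01 3.700e+02] [[243. 215.]]
[ 5.107e-01 -9.440e-02  1.160e-02  1.769e-01  1.780e+02] [[338. 231.]]
[4.576e-01 3.390e-02 1.030e-02 2.010e-01 2.360e+02] [[257. 258.]]
[ 4.478e-01 -4.640e-02  1.160e-02  1.770e-01  1.860e+02] [[308. 268.]]
[ 0.55948087 -0.27547597]
[ 0.53212572 -0.43059396]
[ 0.3925219  -0.40159399]
[ 0.42567227 -0.24702362]
```

```bash
cat >> h.py <<'E'
from scipy.spatial.transform import Rotation as Ro
PHI=np.deg2rad(22.6)
def to(x,y,z,phi=PHI,s=None):
    "shift mm, turn to pose straight-down with jaw dir phi"
    s=s or arm.observe(); R=Ro.from_rotvec(s["ee_rot"])
    c,n=np.cos(phi),np.sin(phi); T=Ro.from_matrix(np.array([[c,n,0],[n,-c,0],[0,0,-1]]))
    return np.round(R.inv().apply(np.array([x,y,z])-s["position"])*1000,1),np.round((R.inv()*T).as_rotvec(),3)
E
python3 - <<'E'
from h import *
print(to(.448,-.046,.30))
p=arm.get_image("scene"); P=cloud(p)
for z in (.15,.2,.25,.3,.35):
    m=(abs(P[...,2]-z)<.01)&(P[...,0]>.6)&(P[...,0]<.8)&(abs(P[...,1])<.12); print(z,np.percentile(P[m][:,0],[1,10,50]) if m.any() else 0)
E
```

```text
(array([-488.7,  429.3,  -73.3]), array([-0.   , -0.   ,  0.766]))
0.15 [0.64927768 0.6559609  0.66994744]
0.2 [0.60508791 0.66147667 0.69663321]
0.25 [0.66196114 0.68141403 0.71076299]
0.3 [0.66631482 0.68219645 0.71172856]
0.35 [0.66930358 0.67348601 0.69524673]
```

Request:
play_rows:
  motion:
    - [0.2,0,0,-74,0,0,0]
    - [0.2,0,0,-74,0,0,0]
    - [0.2,-488,429,-74,0,0,0.766]
    - [0.2,-488,429,-74,0,0,0.766]
    - [0.2,-488,429,-74,0,0,0.766]
    - [0.2,-488,429,-74,0,0,0.766]
    - [0.2,-488,429,-74,0,0,0.766]
    - [0.2,-488,429,-74,0,0,0.766]
    - [0.2,-488,429,-74,0,0,0.766]
    - [0.2,-488,429,-74,0,0,0.766]

```text
clock: 1.8
position: [0.3718, 0.1905, 0.301]
ee_rot: [-3.08, -0.616, -0.001]
force: [1.0, 0.8, -0.4]
width: 0.598
```

```bash
python3 -c "
from h import *
print(to(.448,-.046,.30),arm.observe()['width'],arm.observe()['joints'])"
```

```text
(array([-20.7, 247.6,   0.8]), array([-0.001, -0.001,  0.001])) 0.5978133350554515 [-0.94470936  0.00868575  0.35182374  1.94178749 -0.00375055  1.19063536
 -0.19647517]
```

Request:
play_rows:
  motion:
    - [0.2,-21,248,1,0,0,0]
    - [0.2,-21,248,1,0,0,0]
    - [0.2,-21,248,1,0,0,0]
    - [0.2,-21,248,1,0,0,0]
    - [0.2,-21,248,1,0,0,0]
    - [0.2,-21,248,1,0,0,0]
    - [0.2,-21,248,1,0,0,0]
    - [0.2,-21,248,1,0,0,0]

```text
clock: 2.6
position: [0.4477, -0.0455, 0.2997]
ee_rot: [-3.079, -0.618, -0.001]
force: [-0.3, 0.6, -0.1]
width: 0.6
```

```bash
python3 - <<'E'
from h import *
p=arm.get_image("wrist"); cv2.imwrite("pics/w1.png",p["img"])
s=arm.observe(); print(s["joints"],s["position"])
for o in caps(p,(.522,-.0156)): print(np.round(o,4), np.round(proj(p,[o[0],o[1],o[3]])))
print(rotor(p,.522,-.0156))
E
```

```text
[-0.62438587  0.06731326  0.66219103  1.89887698 -0.04610527  1.18976921
  0.45097594] [ 0.44764585 -0.04515039  0.29973494]
[5.334e-01 6.550e-02 1.800e-02 1.781e-01 2.443e+03] [[514. 121.]]
[4.577e-01 3.450e-02 1.030e-02 1.998e-01 1.323e+03] [[397. 119.]]
[5.966e-01 1.670e-02 1.070e-02 1.996e-01 1.884e+03] [[576. 229.]]
[ 4.482e-01 -4.570e-02  1.190e-02  1.750e-01  8.650e+02] [[332. 221.]]
[ 5.081e-01 -8.650e-02  9.000e-03  1.742e-01  2.470e+02] [[384. 299.]]
(array([ 0.52271387, -0.01527199,  0.39501594]), np.float64(0.003630505350067883), 6381)
```

View pics/w1.png

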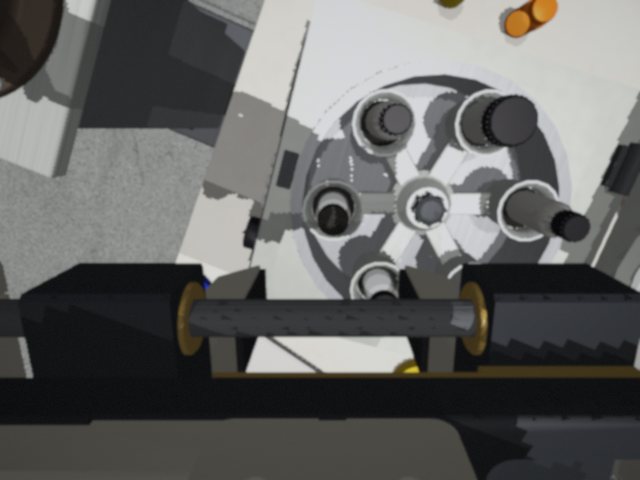

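The wrist view shows vial D (332,221), tube E (397,119), jar F (514,121) and the nut (430,207). All agree with the top view to about 1 mm. I'll grip vial D.

Request:
play_rows:
  motion:
    - [0.2,0,-1,50,0,0,0]
    - [0.2,0,-1,100,0,0,0]
    - [0.2,0,-1,130,0,0,0]
    - [0.2,0,-1,150,0,0,0]
    - [0.2,0,-1,161,0,0,0]
    - [0.2,0,-1,161,0,0,0]
    - [0.2,0,-1,161,0,0,0]
  force: 15

```text
clock: 3.35
position: [0.4478, -0.0435, 0.1395]
ee_rot: [-3.078, -0.621, -0.002]
force: [0.9, -0.6, -0.2]
width: 0.596
```

Request:
play_rows:
  motion:
    - [-1,0,0,0,0,0,0]
    - [-1,0,0,0,0,0,0]
    - [-1,0,0,0,0,0,0]
    - [-1,0,0,0,0,0,0]
    - [-1,0,0,0,0,0,0]
    - [-1,0,0,0,0,0,0]
    - [-1,0,0,0,0,0,0]
    - [-1,0,0,0,0,0,0]

```text
clock: 4.15
position: [0.4481, -0.0435, 0.1397]
ee_rot: [-3.078, -0.621, -0.003]
force: [-0.8, 0.7, 5.8]
width: 0.287
```

Request:
play_rows:
  motion:
    - [-1,0,0,-15,0,0,0]
    - [-1,0,0,-35,0,0,0]
    - [-1,0,0,-80,0,0,0]
    - [-1,0,0,-110,0,0,0]
    - [-1,0,0,-110,0,0,0]
    - [-1,0,0,-110,0,0,0]

```text
clock: 4.75
position: [0.448, -0.0435, 0.2497]
ee_rot: [-3.077, -0.621, -0.004]
force: [0.1, 0.8, -0.7]
width: 0.289
```

```bash
python3 - <<'E'
from h import *
print(arm.observe()["width"],to(.481,-.319,.25))
p=arm.get_image("scene"); cv2.imwrite("pics/s2.png",p["img"][100:420,150:520])
E
```

```text
0.2893776963755837 (array([-76.4, 266.7,  -0.9]), array([-0.001, -0.003,  0.004]))
```

View pics/s2.png

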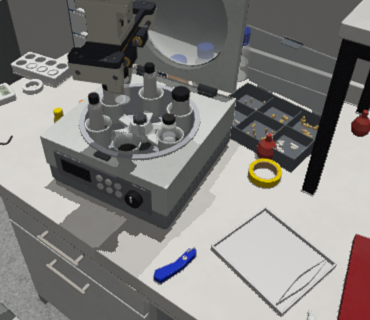

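```bash
python3 - <<'E'
from h import *
for n in("scene","top"):
    P=cloud(arm.get_image(n)); m=(P[...,0]<.75)&(P[...,0]>.35)&(P[...,1]<-.2)&(P[...,1]>-.5)&(P[...,2]>.05)
    q=P[m]
    for a in np.arange(.05,.7,.1):
        k=q[(q[:,2]>a)&(q[:,2]<a+.1)]
        if len(k)>20: print(n,round(a,2),len(k),np.percentile(k,[1,50,99],axis=0).round(3).tolist())
E
```

```text
scene 0.05 744 [[0.649, -0.337, 0.05], [0.652, -0.326, 0.099], [0.701, -0.206, 0.149]]
scene 0.15 875 [[0.649, -0.337, 0.152], [0.651, -0.327, 0.204], [0.674, -0.312, 0.249]]
scene 0.25 4234 [[0.648, -0.498, 0.255], [0.651, -0.396, 0.328], [0.664, -0.312, 0.35]]
scene 0.35 5847 [[0.648, -0.494, 0.35], [0.687, -0.413, 0.361], [0.748, -0.307, 0.371]]
top 0.05 453 [[0.65, -0.337, 0.051], [0.652, -0.315, 0.098], [0.703, -0.205, 0.149]]
top 0.15 545 [[0.65, -0.338, 0.151], [0.651, -0.318, 0.204], [0.674, -0.313, 0.249]]
top 0.25 1902 [[0.649, -0.497, 0.253], [0.651, -0.358, 0.327], [0.738, -0.306, 0.35]]
top 0.35 10103 [[0.649, -0.498, 0.352], [0.698, -0.404, 0.362], [0.749, -0.306, 0.374]]
```

Request:
play_rows:
  motion:
    - [-1,-12,43,0,0,0,0]
    - [-1,-26,89,0,0,0,0]
    - [-1,-39,135,0,0,0,0]
    - [-1,-52,181,0,0,0,0]
    - [-1,-64,225,0,0,0,0]
    - [-1,-72,252,0,0,0,0]
    - [-1,-76,267,0,0,0,0.004]
    - [-1,-76,267,0,0,0,0.004]
    - [-1,-76,267,0,0,0,0.004]

```text
clock: 5.8
position: [0.4799, -0.3188, 0.2468]
ee_rot: [-3.078, -0.613, 0.004]
force: [0.1, 0.3, -0.7]
width: 0.289
```

Request:
play_rows:
  motion:
    - [-1,0,0,45,0,0,0]
    - [-1,0,0,90,0,0,0]
    - [-1,0,0,135,0,0,0]
    - [-1,0,0,175,0,0,0]
    - [-1,0,0,200,0,0,0]
    - [-1,0,0,212,0,0,0]
    - [-1,0,0,215,0,0,0]
    - [-1,0,0,215,0,0,0]

```text
clock: 6.6
position: [0.4797, -0.318, 0.0324]
ee_rot: [-3.078, -0.614, 0.003]
force: [0.4, 1.3, 0.5]
width: 0.288
```

Request:
play_rows:
  motion:
    - [-1,0,0,2,0,0,0]
    - [-1,0,0,4,0,0,0]
    - [-1,0,0,4.5,0,0,0]
    - [-1,0,0,4.5,0,0,0]

```text
clock: 7.0
position: [0.4799, -0.3181, 0.0283]
ee_rot: [-3.078, -0.614, 0.002]
force: [0.1, -0.3, -1.6]
width: 0.291
```

Request:
play_rows:
  motion:
    - [0.1,0,0,0,0,0,0]
    - [0.1,0,0,0,0,0,0]
    - [0.1,0,0,0,0,0,0]
    - [0.1,0,0,0,0,0,0]
    - [0.1,0,0,0,0,0,0]
    - [0.1,0,0,-20,0,0,0]
    - [0.1,0,0,-60,0,0,0]
    - [0.1,0,0,-130,0,0,0]
    - [0.1,0,0,-230,0,0,0]
    - [0.1,0,0,-230,0,0,0]

```text
clock: 8.0
position: [0.4798, -0.3184, 0.2402]
ee_rot: [-3.079, -0.614, 0.003]
force: [2.0, 0.3, -0.4]
width: 0.555
```

```bash
python3 - <<'E'
from h import *
print(to(.458,.034,.26))
p=arm.get_image("top"); print([np.round(o,4) for o in caps(p,(.48,-.319),.035,.08,.05)])
E
```

```text
(array([ 115. , -333.9,  -19. ]), array([-0.003,  0.001, -0.001]))
[]
```

Request:
play_rows:
  motion:
    - [0.2,0,0,-20,0,0,0]
    - [0.2,115,-334,-20,0,0,0]
    - [0.2,115,-334,-20,0,0,0]
    - [0.2,115,-334,-20,0,0,0]
    - [0.2,115,-334,-20,0,0,0]
    - [0.2,115,-334,-20,0,0,0]
    - [0.2,115,-334,-20,0,0,0]
    - [0.2,115,-334,-20,0,0,0]
    - [0.2,115,-334,-20,0,0,0]
    - [0.2,115,-334,-20,0,0,0]

```text
clock: 9.05
position: [0.4604, 0.0325, 0.2671]
ee_rot: [3.076, 0.618, 0.01]
force: [0.8, -1.3, 0.1]
width: 0.6
```

```bash
python3 - <<'E'
from h import *
p=arm.get_image("wrist")
for o in caps(p,(.522,-.0156)): print(np.round(o,4))
p=arm.get_image("top"); print([np.round(o,4) for o in caps(p,(.48,-.319),.035,.08,.05)])
print(to(.4577,.0342,.138),arm.observe()["width"])
E
```

```text
[5.331e-01 6.570e-02 1.800e-02 1.780e-01 2.525e+03]
[4.577e-01 3.460e-02 1.050e-02 1.997e-01 1.602e+03]
[array([ 4.802e-01, -3.203e-01,  1.170e-02,  6.520e-02,  1.970e+02])]
(array([ -1.8,  -5.8, 129.2]), array([ 0.006, -0.005, -0.003])) 0.5995970040318285
```

Request:
play_rows:
  motion:
    - [0.2,-1.8,-5.8,0,0.006,-0.005,0]
    - [0.2,-1.8,-5.8,20,0.006,-0.005,0]
    - [0.2,-1.8,-5.8,60,0.006,-0.005,0]
    - [0.2,-1.8,-5.8,100,0.006,-0.005,0]
    - [0.2,-1.8,-5.8,120,0.006,-0.005,0]
    - [0.2,-1.8,-5.8,128,0.006,-0.005,0]
    - [0.2,-1.8,-5.8,128,0.006,-0.005,0]
    - [0.2,-1.8,-5.8,128,0.006,-0.005,0]

```text
clock: 9.95
position: [0.4585, 0.0337, 0.1401]
ee_rot: [-3.081, -0.609, -0.003]
force: [-0.3, 0.9, 0.5]
width: 0.603
```

Request:
play_rows:
  motion:
    - [-1,0,0,0,0,0,0]
    - [-1,0,0,0,0,0,0]
    - [-1,0,0,0,0,0,0]
    - [-1,0,0,0,0,0,0]
    - [-1,0,0,0,0,0,0]
    - [-1,0,0,0,0,0,0]
    - [-1,0,0,0,0,0,0]
    - [-1,0,0,-15,0,0,0]
    - [-1,0,0,-40,0,0,0]
    - [-1,0,0,-40,0,0,0]

```text
clock: 10.95
position: [0.4598, 0.0337, 0.1821]
ee_rot: [-3.081, -0.608, -0.008]
force: [0.3, -0.2, -0.7]
width: 0.286
```

```bash
python3 - <<'E'
from h import *
s=arm.observe(); print(s["position"],s["width"]); print(to(.4482,-.0463,s["position"][2]))
p=arm.get_image("top"); print([np.round(o,4) for o in caps(p,(.522,-.0156),hi=.26)])
p=arm.get_image("wrist"); cv2.imwrite("pics/w2.png",p["img"])
E
```

```text
[0.45980964 0.03367717 0.18209402] 0.2862932343464373
(array([-41.1,  69.6,  -0.2]), array([ 0.   , -0.005, -0.005]))
[array([5.962e-01, 1.150e-02, 7.300e-03, 1.994e-01, 9.300e+01]), array([ 5.860e-01, -6.640e-02,  1.770e-02,  1.798e-01,  3.610e+02]), array([ 5.108e-01, -9.420e-02,  1.170e-02,  1.765e-01,  1.880e+02])]
```

View pics/w2.png

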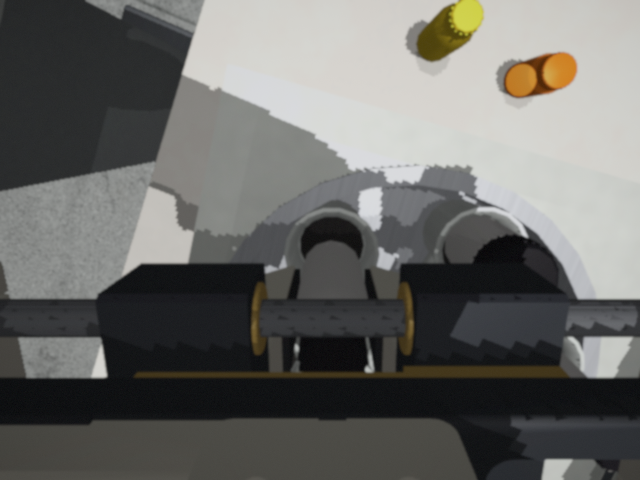

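Tube E is in the jaws above its empty cup (330,240). Next it goes to cup D.

Request:
play_rows:
  motion:
    - [-1,-14,23,0,0,0,0]
    - [-1,-28,47,0,0,0,0]
    - [-1,-38,64,0,0,0,0]
    - [-1,-41,70,0,0,-0.005,0]
    - [-1,-41,70,0,0,-0.005,0]
    - [-1,-41,70,10,0,-0.005,0]
    - [-1,-41,70,22,0,-0.005,0]
    - [-1,-41,70,32,0,-0.005,0]
    - [-1,-41,70,37,0,-0.005,0]
    - [-1,-41,70,37,0,-0.005,0]

```text
clock: 12.05
position: [0.4466, -0.0462, 0.1419]
ee_rot: [3.082, 0.61, -0.007]
force: [-0.6, -0.0, -0.3]
width: 0.291
```

Request:
play_rows:
  motion:
    - [-1,0,0,1.5,0,0,0]
    - [-1,0,0,2,0,0,0]
    - [0.2,0,0,2,0,0,0]
    - [0.2,0,0,2,0,0,0]
    - [0.2,0,0,2,0,0,0]
    - [0.2,0,0,2,0,0,0]
    - [0.2,0,0,-20,0,0,0]
    - [0.2,0,0,-60,0,0,0]
    - [0.2,0,0,-105,0,0,0]
    - [0.2,0,0,-105,0,0,0]

```text
clock: 13.05
position: [0.45, -0.0466, 0.2516]
ee_rot: [3.082, 0.609, 0.005]
force: [0.6, 0.3, -0.0]
width: 0.602
```

```bash
python3 - <<'E'
from h import *
print(to(.5333,.0655,.25),arm.observe()["width"])
p=arm.get_image("wrist")
for o in caps(p,(.522,-.0156)): print(np.round(o,4))
E
```

```text
(array([119.7, -72. ,   2. ]), array([ 0.001, -0.003, -0.004])) 0.6016506989966851
[5.333e-01 6.570e-02 1.820e-02 1.780e-01 3.651e+03]
[5.963e-01 1.640e-02 1.120e-02 1.995e-01 2.933e+03]
[ 4.459e-01 -4.550e-02  1.040e-02  1.996e-01  1.833e+03]
[ 5.116e-01 -9.670e-02  1.080e-02  1.750e-01  3.910e+02]
```

Request:
play_rows:
  motion:
    - [0.2,30,-18,0,0,0,0]
    - [0.2,65,-39,0,0,0,0]
    - [0.2,100,-60,0,0,0,0]
    - [0.2,119.7,-72,0,0,-0.003,-0.004]
    - [0.2,119.7,-72,0,0,-0.003,-0.004]
    - [0.2,119.7,-72,40,0,-0.003,-0.004]
    - [0.2,119.7,-72,80,0,-0.003,-0.004]
    - [0.2,119.7,-72,102,0,-0.003,-0.004]
    - [0.2,119.7,-72,112,0,-0.003,-0.004]
    - [0.2,119.7,-72,112,0,-0.003,-0.004]

```text
clock: 14.1
position: [0.5309, 0.0654, 0.1361]
ee_rot: [3.08, 0.615, -0.008]
force: [-0.5, -0.4, 0.4]
width: 0.603
```

```bash
python3 -c "
from h import *
print(to(.5333,.0656,.139),arm.observe()['joints'])"
```

```text
(array([ 2.3,  0.8, -2.9]), array([-0.   ,  0.005, -0.   ])) [-0.67670177  0.43471576  0.61918928  1.93552415 -0.3221128   0.8758673
  0.50316208]
```

Request:
play_rows:
  motion:
    - [0.2,2.3,0.8,-3,0,0.005,0]
    - [0.2,2.3,0.8,-3,0,0.005,0]
    - [-1,2.3,0.8,-3,0,0.005,0]
    - [-1,2.3,0.8,-3,0,0.005,0]
    - [-1,2.3,0.8,-3,0,0.005,0]
    - [-1,2.3,0.8,-3,0,0.005,0]
    - [-1,2.3,0.8,-3,0,0.005,0]
    - [-1,2.3,0.8,-3,0,0.005,0]

```text
clock: 14.9
position: [0.5335, 0.0657, 0.1394]
ee_rot: [-3.08, -0.615, -0.0]
force: [-0.7, 0.8, 5.8]
width: 0.36
```

Request:
play_rows:
  motion:
    - [-1,0,0,-12,0,0,0]
    - [-1,0,0,-25,0,0,0]
    - [-1,0,0,-42,0,0,0]
    - [-1,0,0,-42,0,0,0]
    - [-1,0,0,-42,0,0,0]

```text
clock: 15.4
position: [0.5337, 0.0658, 0.1819]
ee_rot: [-3.08, -0.616, -0.002]
force: [-0.4, 0.1, -1.2]
width: 0.363
```

```bash
python3 - <<'E'
from h import *
s=arm.observe(); print(s["position"],s["width"],to(.4590,.0334,s["position"][2]))
p=arm.get_image("wrist"); cv2.imwrite("pics/w3.png",p["img"]); print(rotor(p,.5222,-.0154))
E
```

```text
[0.53372915 0.06581391 0.18189258] 0.36347136945057795 (array([-81.4,   1.2,  -0.1]), array([-0.   , -0.001,  0.   ]))
(array([ 0.52306789, -0.01573924,  0.39016009]), np.float64(0.003045943851260088), 4234)
```

View pics/w3.png

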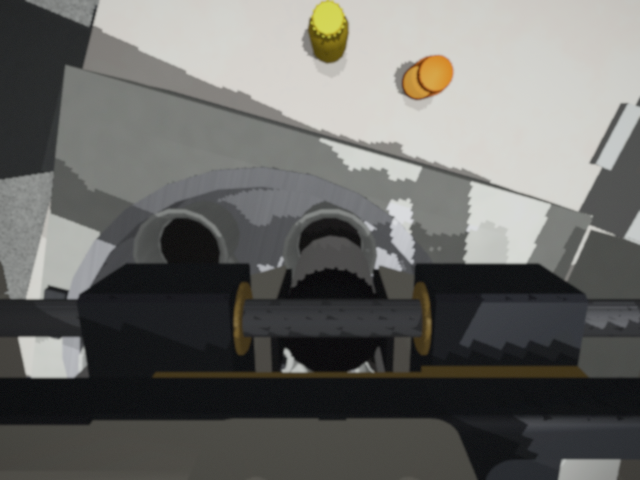

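Jar F is gripped at 33 mm. The empty cup E shows at (190,245); the jar goes there.

Request:
play_rows:
  motion:
    - [-1,-25,0,0,0,0,0]
    - [-1,-50,1,0,0,0,0]
    - [-1,-72,1,0,0,0,0]
    - [-1,-81.4,1.2,0,0,0,0]
    - [-1,-81.4,1.2,0,0,0,0]
    - [-1,-81.4,1.2,0,0,0,0]
    - [-1,-81.4,1.2,8,0,0,0]
    - [-1,-81.4,1.2,16,0,0,0]
    - [-1,-81.4,1.2,20,0,0,0]
    - [-1,-81.4,1.2,20,0,0,0]

```text
clock: 16.45
position: [0.4582, 0.0333, 0.1603]
ee_rot: [-3.081, -0.615, 0.003]
force: [-0.1, 0.4, 0.0]
width: 0.365
```

```bash
python3 -c "
from h import *
print(to(.459,.0333,.1395),arm.observe()['force'])"
```

```text
(array([ 0.8,  0.3, 20.8]), array([-0.   ,  0.002, -0.   ])) [-0.12342783  0.37607676  0.04270292]
```

Request:
play_rows:
  motion:
    - [-1,0.8,0.3,4,0,0.002,0]
    - [-1,0.8,0.3,8,0,0.002,0]
    - [-1,0.8,0.3,12,0,0.002,0]
    - [-1,0.8,0.3,16,0,0.002,0]
    - [-1,0.8,0.3,19,0,0.002,0]
    - [-1,0.8,0.3,20.5,0,0.002,0]
    - [-1,0.8,0.3,20.5,0,0.002,0]

```text
clock: 17.15
position: [0.4589, 0.0333, 0.1396]
ee_rot: [-3.08, -0.615, -0.0]
force: [0.1, 0.1, 0.1]
width: 0.366
```

Request:
play_rows:
  motion:
    - [0.2,0,0,0,0,0,0]
    - [0.2,0,0,0,0,0,0]
    - [0.2,0,0,0,0,0,0]
    - [0.2,0,0,0,0,0,0]
    - [0.2,0,0,-20,0,0,0]
    - [0.2,0,0,-60,0,0,0]
    - [0.2,0,0,-110,0,0,0]
    - [0.2,0,0,-120,0,0,0]
    - [0.2,0,0,-120,0,0,0]

```text
clock: 18.05
position: [0.4601, 0.0336, 0.2613]
ee_rot: [-3.079, -0.616, -0.006]
force: [-0.3, 0.2, -1.1]
width: 0.6
```

```bash
python3 - <<'E'
from h import *
print(to(.4801,-.3202,.25))
p=arm.get_image("wrist")
for o in caps(p,(.522,-.0156)): print(np.round(o,4))
E
```

```text
(array([-117.7,  334.2,   10.6]), array([-0.001, -0.004,  0.   ]))
[4.590e-01 3.300e-02 1.810e-02 1.779e-01 2.460e+03]
[ 4.476e-01 -4.520e-02  9.700e-03  1.997e-01  6.360e+02]
```

Jar seated in E at cap height 178 mm, as before. Next, fetch the vial.

Request:
play_rows:
  motion:
    - [0.2,-117.7,334.2,0,0,0,0]
    - [0.2,-117.7,334.2,0,0,0,0]
    - [0.2,-117.7,334.2,0,0,0,0]
    - [0.2,-117.7,334.2,0,0,0,0]
    - [0.2,-117.7,334.2,0,0,0,0]
    - [0.2,-117.7,334.2,0,0,0,0]
    - [0.2,-117.7,334.2,0,0,0,0]
    - [0.2,-117.7,334.2,0,0,-0.004,0]
    - [0.2,-117.7,334.2,0,0,-0.004,0]
    - [0.2,-117.7,334.2,40,0,-0.004,0]

```text
clock: 19.1
position: [0.4809, -0.3211, 0.221]
ee_rot: [3.078, 0.616, 0.003]
force: [0.3, 0.1, -0.8]
width: 0.598
```

```bash
python3 - <<'E'
from h import *
p=arm.get_image("wrist")
for o in caps(p,(.48,-.32),.035,.08,.05): print(np.round(o,4))
print(to(.4801,-.3202,.028))
E
```

```text
[ 4.803e-01 -3.200e-01  1.180e-02  6.290e-02  8.860e+02]
(array([  2. ,   5. , 184.7]), array([-0.006,  0.006,  0.002]))
```

Request:
play_rows:
  motion:
    - [0.2,2,5,10,-0.006,0.006,0]
    - [0.2,2,5,30,-0.006,0.006,0]
    - [0.2,2,5,75,-0.006,0.006,0]
    - [0.2,2,5,120,-0.006,0.006,0]
    - [0.2,2,5,155,-0.006,0.006,0]
    - [0.2,2,5,175,-0.006,0.006,0]
    - [0.2,2,5,183,-0.006,0.006,0]
    - [0.2,2,5,183,-0.006,0.006,0]
    - [0.2,2,5,183,-0.006,0.006,0]

```text
clock: 20.05
position: [0.4808, -0.3198, 0.0306]
ee_rot: [3.079, 0.62, 0.002]
force: [-0.2, -0.5, 0.4]
width: 0.599
```

```bash
python3 -c "
from h import *
print(to(.4802,-.3201,.028),arm.observe()['position'])"
```

```text
(array([-0.6,  0. ,  2.6]), array([ 0.001, -0.001,  0.003])) [ 0.48077149 -0.31984853  0.03062551]
```

Request:
play_rows:
  motion:
    - [0.2,0,0,2.6,0,0,0]
    - [0.2,0,0,2.6,0,0,0]
    - [-1,0,0,2.6,0,0,0]
    - [-1,0,0,2.6,0,0,0]
    - [-1,0,0,2.6,0,0,0]
    - [-1,0,0,2.6,0,0,0]
    - [-1,0,0,2.6,0,0,0]
    - [-1,0,0,2.6,0,0,0]
    - [-1,0,0,2.6,0,0,0]

```text
clock: 20.95
position: [0.4808, -0.3199, 0.028]
ee_rot: [3.079, 0.62, 0.002]
force: [0.4, 0.1, 0.9]
width: 0.295
```

Request:
play_rows:
  motion:
    - [-1,0,0,-15,0,0,0]
    - [-1,0,0,-45,0,0,0]
    - [-1,0,0,-90,0,0,0]
    - [-1,0,0,-135,0,0,0]
    - [-1,0,0,-180,0,0,0]
    - [-1,0,0,-220,0,0,0]
    - [-1,0,0,-235,0,0,0]
    - [-1,0,0,-235,0,0,0]
    - [-1,0,0,-235,0,0,0]

```text
clock: 21.85
position: [0.4802, -0.3196, 0.2631]
ee_rot: [3.08, 0.62, 0.002]
force: [-0.1, -0.2, -1.1]
width: 0.292
```

```bash
python3 -c "
from h import *
print(to(.5327,.0640,.262),arm.observe()['width'])"
```

```text
(array([ 196.9, -333.3,    1.2]), array([ 0.   , -0.001,  0.003])) 0.2917652467329689
```

Request:
play_rows:
  motion:
    - [-1,15,-25,0,0,0,0]
    - [-1,38,-64,0,0,0,0]
    - [-1,62,-105,0,0,0,0]
    - [-1,86,-146,0,0,0,0]
    - [-1,110,-187,0,0,0,0]
    - [-1,135,-228,0,0,0,0]
    - [-1,159,-269,0,0,0,0]
    - [-1,180,-305,0,0,0,0]
    - [-1,192,-325,0,0,0,0]
    - [-1,197,-333,0,0,0,0]

```text
clock: 22.85
position: [0.532, 0.0669, 0.2616]
ee_rot: [3.078, 0.627, -0.003]
force: [-0.1, -0.1, -0.6]
width: 0.292
```

Request:
play_rows:
  motion:
    - [-1,0,0,0,0,0,0]
    - [-1,0,0,0,0,0,0]

```text
clock: 23.05
position: [0.5314, 0.0656, 0.2609]
ee_rot: [3.078, 0.625, -0.005]
force: [0.4, -0.3, -1.1]
width: 0.289
```

```bash
python3 -c "
from h import *
print(to(.5327,.0640,.141),arm.observe()['position'])
p=arm.get_image('wrist'); cv2.imwrite('pics/w4.png',p['img']); print(np.round(proj(p,[.5327,.064,.115])))"
```

```text
(array([  1. ,   1.9, 119.9]), array([0.   , 0.003, 0.006])) [0.53142263 0.06555769 0.26087397]
[[333. 217.]]
```

View pics/w4.png

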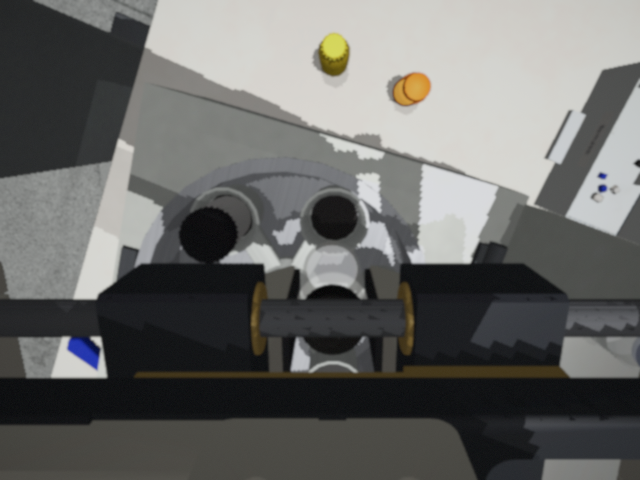

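The vial hangs upright in the jaws, with the empty cup F at (335,217) where the projection puts it. Lowering.

Request:
play_rows:
  motion:
    - [-1,1,1.9,30,0,0.003,0.006]
    - [-1,1,1.9,65,0,0.003,0.006]
    - [-1,1,1.9,90,0,0.003,0.006]
    - [-1,1,1.9,105,0,0.003,0.006]
    - [-1,1,1.9,113,0,0.003,0.006]
    - [-1,1,1.9,118,0,0.003,0.006]
    - [-1,1,1.9,120,0,0.003,0.006]
    - [-1,1,1.9,120.5,0,0.003,0.006]
    - [-1,1,1.9,120.5,0,0.003,0.006]

```text
clock: 24.0
position: [0.5333, 0.0635, 0.1413]
ee_rot: [-3.081, -0.614, -0.002]
force: [-0.4, 0.4, -0.6]
width: 0.288
```

Request:
play_rows:
  motion:
    - [0.1,0,0,0,0,0,0]
    - [0.1,0,0,0,0,0,0]
    - [0.1,0,0,0,0,0,0]
    - [0.1,0,0,0,0,0,0]
    - [0.1,0,0,-15,0,0,0]
    - [0.1,0,0,-50,0,0,0]
    - [0.1,0,0,-100,0,0,0]
    - [0.1,-80,-20,-130,0,0,0]
    - [0.1,-180,-30,-130,0,0,0]
    - [0.1,-180,-30,-130,0,0,0]

```text
clock: 25.0
position: [0.3894, 0.0307, 0.2676]
ee_rot: [3.08, 0.614, 0.002]
force: [-1.6, 0.8, 1.7]
width: 0.548
```

Request:
play_rows:
  motion:
    - [0.1,-40,-150,-50,0,0,0]
    - [0.1,-40,-150,-50,0,0,0]
    - [0.1,-40,-150,-50,0,0,0]
    - [0.1,-40,-150,-50,0,0,0]
    - [0.1,-40,-150,-50,0,0,0]

```text
clock: 25.5
position: [0.294, 0.1555, 0.318]
ee_rot: [-3.079, -0.621, -0.004]
force: [0.8, -0.5, 0.1]
width: 0.546
```

```bash
python3 - <<'E'
from h import *
p=arm.get_image("top")
for o in caps(p,(.522,-.0156)): print(np.round(o,4),round(float(np.hypot(o[0]-.5224,o[1]+.0155)),4))
cv2.imwrite("pics/t9.png",cv2.resize(p["img"][130:330,160:400],None,fx=2.5,fy=2.5))
p=arm.get_image("scene"); cv2.imwrite("pics/s9.png",cv2.resize(p["img"][140:300,180:380],None,fx=3,fy=3))
E
```

```text
[5.962e-01 1.610e-02 1.040e-02 2.012e-01 2.520e+02] 0.0803
[ 5.864e-01 -6.680e-02  1.760e-02  1.800e-01  3.640e+02] 0.082
[5.322e-01 6.280e-02 1.200e-02 1.766e-01 1.800e+02] 0.0789
[ 5.105e-01 -9.380e-02  1.170e-02  1.767e-01  1.810e+02] 0.0792
[4.585e-01 3.180e-02 1.770e-02 1.797e-01 3.700e+02] 0.0795
[ 4.459e-01 -4.590e-02  9.900e-03  2.011e-01  2.250e+02] 0.0823
```

View pics/t9.png

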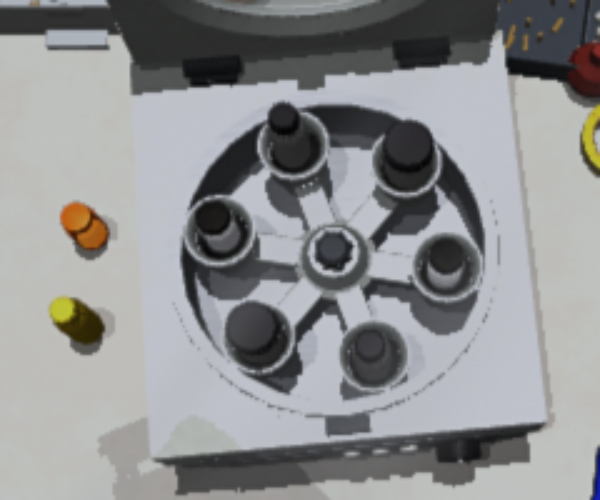

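View pics/s9.png

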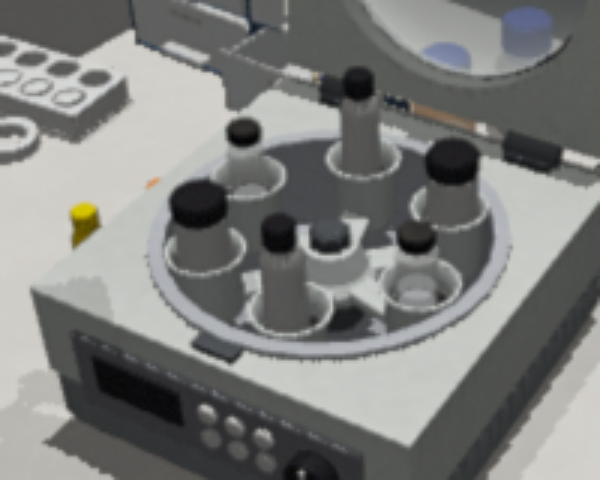

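Both pictures show six upright containers: tubes opposite at (290,130) and (372,350), jars at (407,155) and (260,335), vials at (217,225) and (447,260). The heights and radii are right.

```bash
python3 -c "
from h import *
print(np.abs(arm.observe()['dq']).max()); print(arm.sign_off())"
```

```text
0.02588489194909586
the job is handed in; nothing more can be done
None
```

All three pairs now face each other across the axle, and I handed the job in at about 26 s of the 104 s allowed. The sign-off reports no verdict.

- **Moves:** four in all. The front vial was parked on the tray, the front-left tube moved into its cup, and the left jar moved into the tube's cup. The parked vial then went into the jar's old cup. The other three containers and the yellow and orange look-alikes were not touched.
- **Last checks, from the top camera:**

| Kind | Distance from axle | Top height |
|---|---|---|
| Tubes | 80 and 82 mm | 201 mm |
| Jars | 82 and 80 mm | 180 mm |
| Vials | 79 and 79 mm | 177 mm |

- **Agreement:** these heights match the untouched container of each kind, which means all six are seated on the cup floors. They read about 2 to 3 mm above nominal throughout, because of camera calibration and depth noise. Both final pictures show all six upright and opposite pairs.
- **At hand-in:** the gripper was open and clear of everything. The arm was still settling at under 0.03 rad/s.

No check failed or disagreed.

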